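Find the tired spring mount and push its tag down

ROBOT

A 6-joint arm with a two-finger parallel gripper is mounted at the origin on the work surface; the furniture and walls round the work are solid. World frame = base frame: x ahead of the robot, y to its left, z up, the work surface at z = 0. Lengths are in m, angles in rad, forces in N, time in s.
With the tool pointing down it reaches from about 0.375 to 0.975 m from the base axis. Payload 3.8 kg.
Tool frame: the origin (TCP) lies where the fingers leave the gripper's body, on its centre line; the fingertips stand 73 mm ahead of it and the grasp point (between the pads) lies 54 mm ahead of it; z points along the fingers, x is the direction in which the jaws open and shut, and the axes are right-handed (so a half turn about z gives the same grasp; the last joint's range is limited). The gripper opens to 85 mm and grips with 20 to 120 N. Pads are 22 mm wide; open, the fingers measure 114 mm over their backs; the gripper's body (76 mm by 85 mm) begins 54 mm behind the grasp point. The pads swing forward as they close: fully open they stand 13 mm farther back than shut.
Start: joints at [1.149, 0.264, 1.604, -0, 1.274, -0.037], TCP at [0.253, 0.626, 0.304] pointing down, gripper open.
Joint ranges: [-2.63, 2.63], [-0.94, 2.18], [0.31, 2.57], [-1.31, 4.45], [0, 2.66], [-2.55, 2.55]. Speed limits (rad/s): [2.57, 2.57, 3.14, 3.14, 3.14, 3.14].

INTERFACE

Orientations are given as [roll, pitch, yaw] about the fixed x, y, z axes, in that order (R = Rz(yaw) Ry(pitch) Rx(roll)).
In Python, from cell import * gives the robot as it stands.
- The arm moves only by the tool step_arm, never from a script. Its argument "increments" is one flat list of numbers, 5 for each row, row after row: the finger opening in cm, from 0 to 8.54, then the shift along the tool's x, y, z in cm, then the turn about the tool's z in rad. A call has 1 to 8 rows; each row shifts and turns the commanded pose from where the row before left it, along the tool's axes as they then stand; what a row does not reach is not made up. A row lasts 1/12 s, in which the tool goes at most 41.7 mm and 7.16 degrees, less where a joint would pass 70% of its speed; a pose out of reach is approached as far as the arm can. A call is refused whole if a number of a shift passes 4.17 or a number of a turn 0.125, either way. A call with a gripper value outside its range is refused whole. The fingers move at their own pace and stop on an object; "squeeze" is the grip in N (left out, the last holds). Time passes only in rows, so rows that do not move let the fingers close. It gives the time, the measured TCP pose, the force and the opening at its end, in the units of the state.
- get_state(): the state, without advancing time (a new reading comes with each control period).
- camera(name): name is "scene" or "side" or "wrist"; returns a dict with "color" (420x560x3 uint8, red, green, blue), "intrinsics" (3x3 intrinsics, pixels), "camera_from_world" (4x4, takes a point from world to camera coordinates). Camera axes: x right, y up, looking along -z (the intrinsics and any distortion apply to the point x, -y, -z); pixel columns grow to the right and rows downward; lengths in m; the calibration is good to about 2 mm. A picture is of the moment at which its call begins. There is no depth.
- sign_off(): hands the job in, once; it reports no verdict.
Trained networks look in a picture, given as the dict that the camera call returned (one of the last four; its "shot" number tells which), for a name from the list of things; names that differ only in an ending like _2 or _b are one class to them, and where a whole thing is asked for, a point or a joint stands for the part that bears it (a point fixed in the world has none). Each returns a list of dicts, best first, with "confidence" (0 to 1); they miss things now and then, are a little off and sometimes report something else, mostly with a low value. They report only what shows in the picture. A call takes as long as a camera call. They do not tell look-alikes from the thing itself.
- spot_in(picture, query): "rect" ([left, top, right, bottom] in pixels, round what is visible of it).
The state is a dict: "t": time; "joint_pos": joint angles; "dq": joint speeds; "effort": joint torques, N m; "tool_pos": TCP position; "ee_rot": TCP orientation; "wrist_force": force on the tool from outside, world axes, zero at the start; "wrist_torque": the same for the moment, N m; "grip_width": finger opening in m.
Only numpy, scipy, OpenCV 4.12 (cv2) and the standard library are available. Lean on these libraries where they do the work, as an engineer would, in place of code of your own. Each camera call takes 0.05 s, during which the arm holds its last target.

TASK

One of the three spring mounts on the work table has a tired spring. Press each round pad down by at least 3 mm with the fingertips, one after the other from left to right as the robot sees them, to find the softest; then push the tag of the softest mount fully down, and leave the other two tags up. Do not lift, tip or shift the mounts, and leave everything else on the table alone.

Things in the scene. Friction and masses are not known exactly. Their poses are not given: they have to be found in the camera images.
- mount_k: one of three spring mounts that look alike and stand loose on the table in a row, one left, one in the middle, one right (in no fixed order of names). Aluminium foot 160 x 74 x 12 mm, 0.9 kg; origin at the centre of its underside, z up, x along its length: the round pad on its coil spring is at x = +40 mm (away from the robot), the tag in its guide block at x = -55 mm (towards the robot)
- mount_k_pad_top (a point): centre of the top of mount_k's round rubber-topped pad, 62 mm across, 70 mm above the table at rest; the pad springs straight down by at most 15 mm and comes back up when let go
- mount_k_pad (a joint): how far mount_k's pad is pressed down, m: 0 at rest (the softest sags 0.4 mm by its own weight, far too little to see), 0.015 at its stop. The three springs differ: the softest takes about 2 N, the next 5 N and the stiffest 9 N at 10 mm, in an order of places that you must find out by pressing
- mount_k_tag_top (a point): centre of the top of mount_k's tag, an upright aluminium plate with a flat thumb tab 22 x 36 mm (along the mount's x and y), 75 mm above the table when up, 55 mm when fully down
- mount_k_tag (a joint): how far mount_k's tag is pushed down, m: 0 up, 0.020 fully down. It slides straight down, needs about 3 N, and stays where it is left
- mount_m: one of three spring mounts that look alike and stand loose on the table in a row, one left, one in the middle, one right (in no fixed order of names). Aluminium foot 160 x 74 x 12 mm, 0.9 kg; origin at the centre of its underside, z up, x along its length: the round pad on its coil spring is at x = +40 mm (away from the robot), the tag in its guide block at x = -55 mm (towards the robot)
- mount_m_pad_top (a point): centre of the top of mount_m's round rubber-topped pad, 62 mm across, 70 mm above the table at rest; the pad springs straight down by at most 15 mm and comes back up when let go
- mount_m_pad (a joint): how far mount_m's pad is pressed down, m: 0 at rest (the softest sags 0.4 mm by its own weight, far too little to see), 0.015 at its stop. The three springs differ: the softest takes about 2 N, the next 5 N and the stiffest 9 N at 10 mm, in an order of places that you must find out by pressing
- mount_m_tag_top (a point): centre of the top of mount_m's tag, an upright aluminium plate with a flat thumb tab 22 x 36 mm (along the mount's x and y), 75 mm above the table when up, 55 mm when fully down
- mount_m_tag (a joint): how far mount_m's tag is pushed down, m: 0 up, 0.020 fully down. It slides straight down, needs about 3 N, and stays where it is left
- mount_t: one of three spring mounts that look alike and stand loose on the table in a row, one left, one in the middle, one right (in no fixed order of names). Aluminium foot 160 x 74 x 12 mm, 0.9 kg; origin at the centre of its underside, z up, x along its length: the round pad on its coil spring is at x = +40 mm (away from the robot), the tag in its guide block at x = -55 mm (towards the robot)
- mount_t_pad_top (a point): centre of the top of mount_t's round rubber-topped pad, 62 mm across, 70 mm above the table at rest; the pad springs straight down by at most 15 mm and comes back up when let go
- mount_t_pad (a joint): how far mount_t's pad is pressed down, m: 0 at rest (the softest sags 0.4 mm by its own weight, far too little to see), 0.015 at its stop. The three springs differ: the softest takes about 2 N, the next 5 N and the stiffest 9 N at 10 mm, in an order of places that you must find out by pressing
- mount_t_tag_top (a point): centre of the top of mount_t's tag, an upright aluminium plate with a flat thumb tab 22 x 36 mm (along the mount's x and y), 75 mm above the table when up, 55 mm when fully down
- mount_t_tag (a joint): how far mount_t's tag is pushed down, m: 0 up, 0.020 fully down. It slides straight down, needs about 3 N, and stays where it is left
- hold_weight: bystander, loose, leave alone: cast iron holding weight with a loop, 35 x 55 x 71 mm high, between the middle and the right mount
- centre_punch: bystander, loose, leave alone: steel centre punch, 113 mm long, 12 mm thick, lying between the left and the middle mount
- white_bottle: bystander, loose, leave alone: small white plastic bottle, 48 mm wide, 118 mm high, at the back
- tape_roll: bystander, loose, leave alone: roll of yellow marking tape, 91 mm wide, 24 mm high, lying on the left
- wood_plane: bystander, loose, leave alone: small wooden block plane, 50 x 105 x 48 mm, at the back right
- pen_cup: bystander, loose, leave alone: card cup with marker pens, 83 mm wide, 182 mm high, at the back left
Things that resemble listed ones, but are neither listed nor needed, are in the scene too. What is shaped like the mount_t but turquoise is not meant.

How it is judged:
By the outcome, as a careful person would: the job done as asked, in the order asked, and still so for the second after the job is handed in, with the robot touching nothing.
It also fails if it takes over 58 s, if anything falls off the work surface, if the arm or the gripper's body presses on something with over 40 N, if the wrist force passes 120 N, or if a joint passes its speed limit or range.

## Working session

There is one attempt and no reset: what is moved stays moved. The work goes in short steps, Python scripts to look and compute and a tool call to move; the robot and the scene stay as the last step left them, time stands still between calls to the robot, and variables do not carry over. Pictures are saved under pics/ and viewed, and the job is handed in when it is done.

Besides the shell and the picture viewer there is one more tool, called after "Call:" as name(argument=value, ...) on one line, values as JSON. step_arm: Moves the arm, as the interface text tells. Its arguments: {"type":"object","properties":{"increments":{"type":"array","items":{"type":"number"}},"squeeze":{"type":"number"}},"required":["increments"]}

```bash
mkdir -p pics
cat > h.py <<'E'
from cell import *
import numpy as np, cv2
def save(p,n): cv2.imwrite('pics/'+n,cv2.cvtColor(p['color'],cv2.COLOR_RGB2BGR))
def proj(p,X):
    X=np.atleast_2d(X); c=(p['camera_from_world']@np.c_[X,np.ones(len(X))].T)[:3]
    q=np.array(p['intrinsics'])@np.array([c[0],-c[1],-c[2]]); return (q[:2]/q[2]).T
def ray(p,u,v,z):
    T=np.array(p['camera_from_world']);R=T[:3,:3];o=-R.T@T[:3,3]
    d=np.linalg.inv(p['intrinsics'])@np.array([u,v,1.]);d=R.T@np.array([d[0],-d[1],-d[2]])
    return o+d*(z-o[2])/d[2]
E
python3 - <<'E'
from h import *
s=get_state();print(s)
import pickle
for n in ['scene','side','wrist']:
    p=camera(n);save(p,n+'0.png');pickle.dump(p,open(n+'0.pkl','wb'))
    print(n,[k for k in p if k!='color'])
    for q in ['mount_k','mount_k_pad_top','mount_k_tag_top']:
        for d in spot_in(p,q): print(q,np.round(d['rect']),round(d['confidence'],2))
E
```

```text
{'t': 0.0, 'joint_pos': array([ 1.14909480e+00,  2.64771658e-01,  1.60539082e+00, -1.79152966e-05,
        1.27370245e+00, -3.69104899e-02]), 'dq': array([-0.00033467,  0.0001809 , -0.00133655,  0.00013071,  0.00047822,
        0.00049925]), 'effort': array([-5.43666611e-04, -5.15119743e+01, -3.67313004e+01,  7.89721116e-05,
        1.32497092e-02, -1.71491740e-05]), 'tool_pos': array([0.25314835, 0.62511074, 0.30254029]), 'ee_rot': array([-3.14152591e+00,  2.27135871e-03,  1.18601063e+00]), 'wrist_force': array([-0.49920377,  0.5698138 , -0.00548842]), 'wrist_torque': array([-0.04663579,  0.00471623, -0.04928024]), 'grip_width': 0.08568224179861345}
scene ['intrinsics', 'camera_from_world', 'shot']
mount_k [259. 200. 303. 243.] 0.97
mount_k [202. 218. 234. 270.] 0.88
mount_k [344. 208. 369. 256.] 0.75
mount_k [207. 184. 226. 216.] 0.65
mount_k [348. 210. 366. 224.] 0.42
mount_k_pad_top [277. 204. 293. 212.] 0.57
mount_k_tag_top [265. 215. 278. 231.] 0.46
mount_k_tag_top [341. 208. 369. 256.] 0.36
side ['intrinsics', 'camera_from_world', 'shot']
mount_k [242. 203. 292. 235.] 0.83
mount_k [188. 186. 237. 215.] 0.79
mount_k [254. 253. 318. 299.] 0.72
mount_k [244. 165. 290. 190.] 0.67
mount_k_pad_top [272. 207. 290. 224.] 0.79
mount_k_pad_top [312. 176. 328. 207.] 0.21
mount_k_tag_top [247. 208. 255. 218.] 0.43
wrist ['intrinsics', 'camera_from_world', 'shot']
mount_k [ 40. 409.  72. 420.] 0.82
```

View pics/scene0.png

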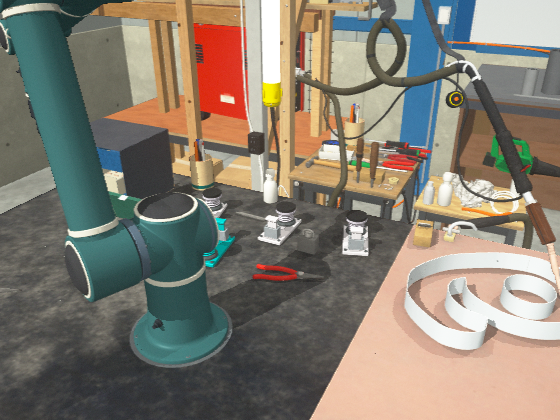

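View pics/side0.png

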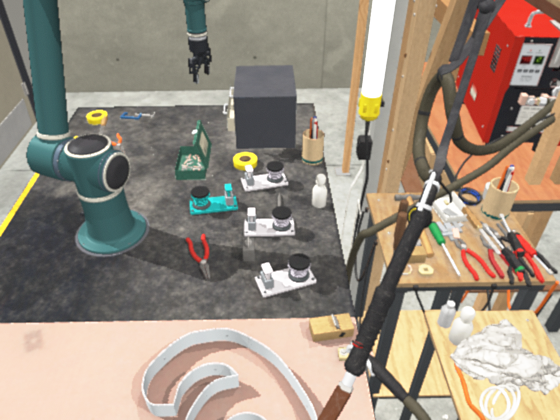

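Run:
```python
import pickle,cv2,numpy as np
for n,(a,b,c,d) in {'scene':(190,170,390,290),'side':(170,150,350,310)}.items():
    p=pickle.load(open(n+'0.pkl','rb'));im=p['color'][b:d,a:c,::-1]
    cv2.imwrite(f'pics/{n}0c.png',cv2.resize(im,None,fx=4 if n=='scene' else 3.7,fy=4 if n=='scene' else 3.7,interpolation=cv2.INTER_CUBIC))
    print(n,np.round(p['camera_from_world'],3),p['intrinsics'])
```

```text
scene [[ 0.448 -0.894 -0.006 -0.227]
 [ 0.415  0.201  0.887 -0.283]
 [-0.792 -0.4    0.461 -1.155]
 [ 0.     0.     0.     1.   ]] [[499.98599479   0.         280.27959785]
 [  0.         499.98599479 207.49304152]
 [  0.           0.           1.        ]]
side [[ 1.000e+00 -1.200e-02 -1.300e-02 -4.990e-01]
 [ 1.800e-02  6.290e-01  7.770e-01 -6.600e-02]
 [-1.000e-03 -7.770e-01  6.290e-01 -1.532e+00]
 [ 0.000e+00  0.000e+00  0.000e+00  1.000e+00]] [[473.04990334   0.         266.40805337]
 [  0.         473.04990334 210.6484194 ]
 [  0.           0.           1.        ]]
```

View pics/scene0c.png

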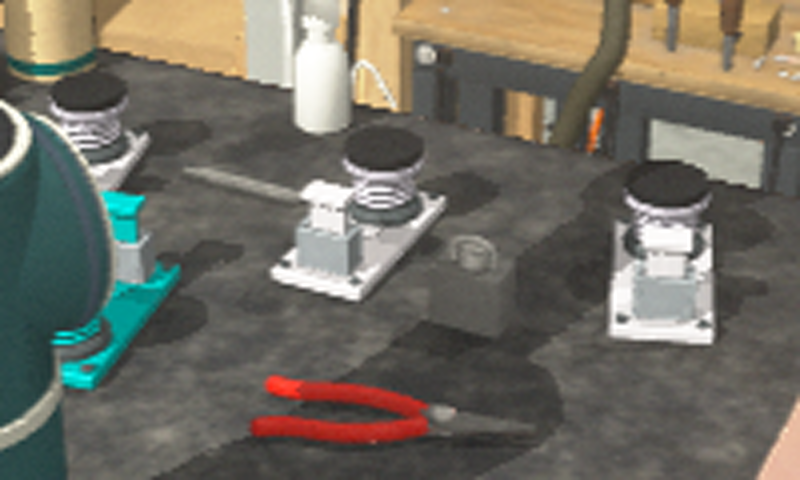

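View pics/side0c.png

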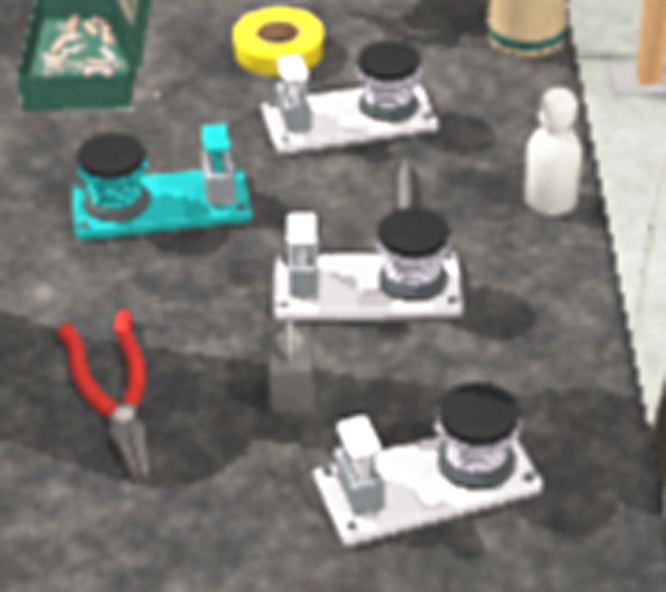

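View pics/wrist0.png

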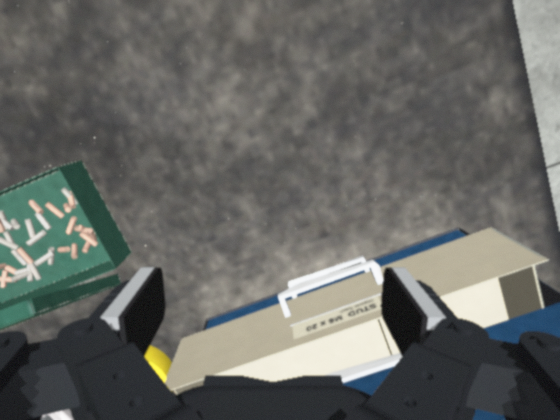

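Side view: the silver mounts are left (264,178), middle (270,218) and right (286,275). The turquoise look-alike at (214,203) is not meant. Next I locate the pads and tags.

Run:
```python
import sys,pickle
from h import *
p=pickle.load(open('side0.pkl','rb'));s=pickle.load(open('scene0.pkl','rb'))
S=lambda x,y:(170+x/3.7,150+y/3.7)
C=lambda x,y:(190+x/4,170+y/4)
for n,a,b,c,d in [('L',(389,60),(292,70),(88,92),None),('M',(413,232),(302,226),(383,148),(333,192)),('R',(478,411),(359,436),(667,184),(667,239))]:
    P=ray(p,*S(*a),.07);T=ray(p,*S(*b),.075)
    P2=ray(s,*C(*c),.07);T2=ray(s,*C(*d),.075) if d else T
    print(n,'side',P.round(4),T.round(4),'dist',np.linalg.norm((P-T)[:2]).round(4),'yaw',np.arctan2(*(P-T)[1::-1]).round(3),'scene',P2.round(4),T2.round(4))
for X in [(.6,.05,.1)]:print(get_state()['tool_pos'])
```

```text
L side [0.5338 0.2555 0.07  ] [0.4408 0.2337 0.075 ] dist 0.0955 yaw 0.23 scene [0.5228 0.2577 0.07  ] [0.4408 0.2337 0.075 ]
M side [ 0.5472 -0.0072  0.07  ] [ 0.4533 -0.0026  0.075 ] dist 0.0941 yaw -0.048 scene [ 0.5388 -0.0038  0.07  ] [ 0.4506 -0.0059  0.075 ]
R side [ 0.5882 -0.2213  0.07  ] [ 0.4983 -0.25    0.075 ] dist 0.0943 yaw 0.309 scene [ 0.5788 -0.2203  0.07  ] [ 0.4922 -0.2496  0.075 ]
[0.2533813  0.62565451 0.30394083]
```

```bash
cat >> h.py <<'E'
def plan(dst,yaw,n,start=None):
    s=get_state();p0=np.array(s['tool_pos']) if start is None else start[:3];y0=s['ee_rot'][2] if start is None else start[3]
    d=(np.array(dst)-p0)/n;dy=(yaw-y0)/n;y=y0
    for i in range(n):
        print([0,*np.round([100*(d[0]*np.cos(y)+d[1]*np.sin(y)),100*(d[0]*np.sin(y)-d[1]*np.cos(y)),-100*d[2]],2),round(dy,3)]);y+=dy
E
python3 - <<'E'
import pickle
from h import *
p=pickle.load(open('side0.pkl','rb'))
for n,u,v in [('boxL',237,147),('boxR',296,146),('cup',313,162),('bottle',319,205)]: print(n,ray(p,u,v,0).round(3))
for z in(.1,.2,.3): print('box top front',z,ray(p,237,90,z).round(3))
plan([.47,.25,.30],0,12)
E
```

```text
boxL [0.385 0.506 0.   ]
boxR [0.625 0.506 0.   ]
cup [0.684 0.385 0.   ]
bottle [0.681 0.117 0.   ]
box top front 0.1 [0.379 0.828 0.1  ]
box top front 0.2 [0.392 0.609 0.2  ]
box top front 0.3 [0.405 0.391 0.3  ]
[0, np.float64(-2.22), np.float64(2.85), np.float64(0.03), np.float64(-0.099)]
[0, np.float64(-1.93), np.float64(3.05), np.float64(0.03), np.float64(-0.099)]
[0, np.float64(-1.62), np.float64(3.23), np.float64(0.03), np.float64(-0.099)]
[0, np.float64(-1.29), np.float64(3.37), np.float64(0.03), np.float64(-0.099)]
[0, np.float64(-0.96), np.float64(3.49), np.float64(0.03), np.float64(-0.099)]
[0, np.float64(-0.61), np.float64(3.56), np.float64(0.03), np.float64(-0.099)]
[0, np.float64(-0.25), np.float64(3.6), np.float64(0.03), np.float64(-0.099)]
[0, np.float64(0.1), np.float64(3.61), np.float64(0.03), np.float64(-0.099)]
[0, np.float64(0.46), np.float64(3.58), np.float64(0.03), np.float64(-0.099)]
[0, np.float64(0.81), np.float64(3.52), np.float64(0.03), np.float64(-0.099)]
[0, np.float64(1.16), np.float64(3.42), np.float64(0.03), np.float64(-0.099)]
[0, np.float64(1.49), np.float64(3.29), np.float64(0.03), np.float64(-0.099)]
```

Run:
```python
from h import *
y=1.186
plan([.253,.43,.303],y-.5,5)
print()
plan([.47,.25,.30],0,8,np.array([.253,.43,.303,y-.5]))
```

```text
[0, np.float64(-3.63), np.float64(1.46), np.float64(0.02), np.float64(-0.1)]
[0, np.float64(-3.47), np.float64(1.82), np.float64(0.02), np.float64(-0.1)]
[0, np.float64(-3.27), np.float64(2.15), np.float64(0.02), np.float64(-0.1)]
[0, np.float64(-3.04), np.float64(2.47), np.float64(0.02), np.float64(-0.1)]
[0, np.float64(-2.77), np.float64(2.76), np.float64(0.02), np.float64(-0.1)]

[0, np.float64(0.67), np.float64(3.46), np.float64(0.04), np.float64(-0.086)]
[0, np.float64(0.97), np.float64(3.39), np.float64(0.04), np.float64(-0.086)]
[0, np.float64(1.25), np.float64(3.29), np.float64(0.04), np.float64(-0.086)]
[0, np.float64(1.53), np.float64(3.17), np.float64(0.04), np.float64(-0.086)]
[0, np.float64(1.8), np.float64(3.03), np.float64(0.04), np.float64(-0.086)]
[0, np.float64(2.05), np.float64(2.87), np.float64(0.04), np.float64(-0.086)]
[0, np.float64(2.29), np.float64(2.68), np.float64(0.04), np.float64(-0.086)]
[0, np.float64(2.51), np.float64(2.47), np.float64(0.04), np.float64(-0.086)]
```

Call:
step_arm(increments=[0,-3.6,1.5,0,-0.1,0,-3.5,1.8,0,-0.1,0,-3.3,2.1,0,-0.1,0,-3.0,2.5,0,-0.1,0,-2.8,2.8,0,-0.1])

```text
t: 1.02
tool_pos: [0.3258, 0.4502, 0.304]
ee_rot: [-3.141, 0.0, 1.693]
wrist_force: [-0.0, 0.5, -0.6]
grip_width: 0.0257
```

Call:
step_arm(increments=[0,0.7,3.5,0,-0.086,0,1.0,3.4,0,-0.086,0,1.2,3.3,0,-0.086,0,1.5,3.2,0,-0.086,0,1.8,3.0,0,-0.086,0,2.0,2.9,0,-0.086,0,2.3,2.7,0,-0.086,0,2.5,2.5,0,-0.086])

```text
t: 1.68
tool_pos: [0.4906, 0.6582, 0.3035]
ee_rot: [3.141, 0.001, 2.376]
wrist_force: [1.1, 0.1, 0.4]
grip_width: 0.0002
```

Call:
step_arm(increments=[0,0,0,0,0,0,0,0,0,0])

```text
t: 1.85
tool_pos: [0.4879, 0.659, 0.3015]
ee_rot: [-3.139, 0.0, 2.375]
wrist_force: [-0.4, -1.1, -1.4]
grip_width: 0.0
```

Run:
```python
from h import *
import pickle
p=camera('wrist');save(p,'wrist1.png');pickle.dump(p,open('wrist1.pkl','wb'))
s=get_state();print(s['t'],s['tool_pos'],s['ee_rot'],s['wrist_force'])
for q in ['mount_k','mount_k_pad_top','mount_k_tag_top']:
    for d in spot_in(p,q): print(q,np.round(d['rect']),round(d['confidence'],2))
```

```text
1.9 [0.48809276 0.65780927 0.30242317] [-3.13957986e+00  5.99220559e-04  2.37414585e+00] [ 0.09815243  0.12708666 -0.53435001]
```

View pics/wrist1.png

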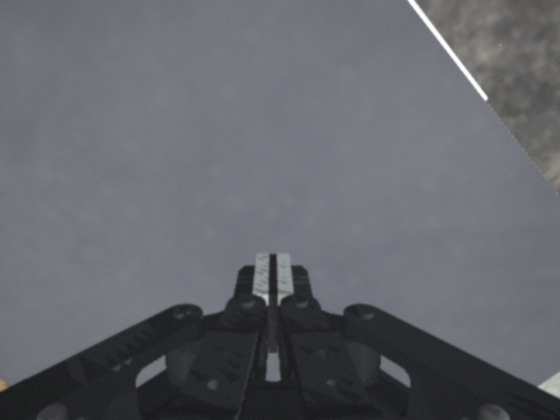

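Two things in this picture: positive turn about the downward tool z lowers the yaw, so my sign was wrong, and the tool is now high over the dark box with no contact. I'll correct this in the planner and back out.

```bash
sed -i 's/round(dy,3)\])/round(-dy,3)])/; s/print(\[0,\*np.round/print(*[0,*np.round/' h.py
python3 - <<'E'
from h import *
plan([.46,.26,.33],2.374-16*.12,16)
E
```

```text
0 -1.59 -1.91 -0.16 0.12
0 -1.81 -1.7 -0.16 0.12
0 -2.0 -1.47 -0.16 0.12
0 -2.16 -1.22 -0.16 0.12
0 -2.29 -0.95 -0.16 0.12
0 -2.39 -0.67 -0.16 0.12
0 -2.45 -0.38 -0.16 0.12
0 -2.48 -0.09 -0.16 0.12
0 -2.48 0.21 -0.16 0.12
0 -2.43 0.51 -0.16 0.12
0 -2.35 0.79 -0.16 0.12
0 -2.24 1.07 -0.16 0.12
0 -2.1 1.33 -0.16 0.12
0 -1.92 1.57 -0.16 0.12
0 -1.72 1.79 -0.16 0.12
0 -1.49 1.98 -0.16 0.12
```

Call:
step_arm(increments=[0,-1.6,-1.9,-0.4,0.12,0,-1.8,-1.7,-0.4,0.12,0,-2.0,-1.5,-0.4,0.12,0,-2.2,-1.2,-0.4,0.12,0,-2.3,-0.9,-0.2,0.12,0,-2.4,-0.7,0,0.12,0,-2.4,-0.4,0,0.12,0,-2.5,-0.1,0,0.12])

```text
t: 2.72
tool_pos: [0.4739, 0.4569, 0.3232]
ee_rot: [3.14, -0.001, 1.407]
wrist_force: [0.5, 1.2, -0.1]
grip_width: -0.0003
```

Call:
step_arm(increments=[0,-2.5,0.2,0,0.12,0,-2.4,0.5,0,0.12,0,-2.4,0.8,0,0.12,0,-2.2,1.1,0,0.12,0,-2.1,1.3,0,0.12,0,-1.9,1.6,0,0.12,0,-1.7,1.8,0,0.12,0,-1.5,2.0,0,0.12])

```text
t: 3.38
tool_pos: [0.4598, 0.2588, 0.3228]
ee_rot: [3.141, -0.002, 0.447]
wrist_force: [0.4, -0.4, 0.1]
grip_width: 0.0001
```

Call:
step_arm(increments=[0,0,0,0,0.115,0,0,0,0,0.115,0,0,0,0,0.115,0,0,0,0,0.115,0,0,0,0,0])

```text
t: 3.8
tool_pos: [0.4601, 0.2599, 0.3228]
ee_rot: [-3.141, -0.002, -0.01]
wrist_force: [-0.1, 0.4, -1.1]
grip_width: 0.0002
```

Run:
```python
from h import *
import pickle
p=camera('wrist');save(p,'wrist2.png');pickle.dump(p,open('wrist2.pkl','wb'))
s=get_state();print(s['t'],s['tool_pos'],s['ee_rot'],s['wrist_force'])
for q in ['mount_k','mount_k_pad_top','mount_k_tag_top']:
    for d in spot_in(p,q): print(q,np.round(d['rect']),round(d['confidence'],2))
print(proj(p,[[.53,.256,.07],[.44,.234,.075]]))
```

```text
3.85 [0.46019254 0.2600394  0.32274196] [-3.14098283e+00 -1.51566707e-03 -4.92981274e-03] [ 0.06217661 -0.08620786  0.22003141]
mount_k [ 62. 250. 224. 346.] 0.81
mount_k [265. 350. 278. 383.] 0.62
mount_k [223. 128. 385. 228.] 0.59
mount_k_tag_top [340. 240. 352. 318.] 0.48
[[349.16907754 188.31165737]
 [250.09995479 214.1758783 ]]
```

View pics/wrist2.png

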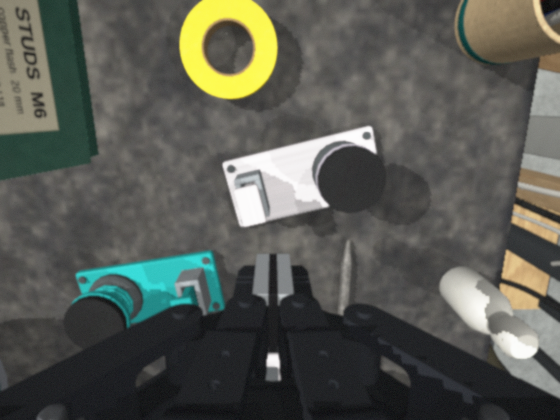

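Left mount in view: pad centre about (350,178), tag tab (250,203).

Run:
```python
from h import *
import pickle
p=pickle.load(open('wrist2.pkl','rb'))
P=ray(p,350,178,.07);T=ray(p,250,203,.075);print(P,T,np.linalg.norm((P-T)[:2]))
P[2]=.16;plan(P,0,5)
```

```text
[0.53030091 0.26547352 0.07      ] [0.44019104 0.24450702 0.075     ] 0.09251693600012363
0 1.4 -0.1 3.25 -0.001
0 1.4 -0.1 3.25 -0.001
0 1.4 -0.1 3.25 -0.001
0 1.4 -0.1 3.25 -0.001
0 1.4 -0.1 3.25 -0.001
```

Call:
step_arm(increments=[0,1.4,0,3.3,0,0,1.4,0,3.3,0,0,1.4,-0.1,3.3,0,0,1.4,-0.1,3.3,0,0,1.4,0,3.3,0,0,0,0,0,0,0,0,0,0,0])

```text
t: 4.58
tool_pos: [0.5293, 0.2617, 0.1542]
ee_rot: [3.139, 0.006, -0.005]
wrist_force: [0.5, 1.3, 0.5]
grip_width: -0.0
```

```bash
cat > st.py <<'E'
from h import *
F=[];n=5
import sys
for i in range(4):
    s=get_state();F.append(s['wrist_force']); 
    if i<3: p=camera('scene' if len(sys.argv)<3 else sys.argv[2])
if len(sys.argv)>1: save(p,sys.argv[1])
print(s['t'],s['tool_pos'].round(4),np.mean(F,0).round(2),'sd',np.std(F,0).round(2),s['ee_rot'].round(3),s['wrist_torque'].round(2))
E
python3 st.py a1.png side
```

```text
4.7333 [0.5315 0.2632 0.1594] [-0.39  0.09  0.57] sd [0.64 0.78 0.3 ] [-3.14e+00 -3.00e-03 -5.00e-03] [-0.   -0.01 -0.05]
```

Call:
step_arm(increments=[0,0,0,0.8,0,0,0,0,0.7,0,0,0,0,0,0,0,0,0,0,0])

```text
t: 5.07
tool_pos: [0.5302, 0.2625, 0.1419]
ee_rot: [3.141, 0.0, -0.006]
wrist_force: [0.1, -0.4, 0.4]
grip_width: -0.0
```

```bash
python3 st.py a2.png side
```

```text
5.2167 [0.5308 0.2627 0.1423] [ 0.12 -0.15 -0.01] sd [0.38 0.34 0.44] [-3.141e+00 -1.000e-03 -6.000e-03] [ 0.02 -0.    0.02]
```

Call:
step_arm(increments=[0,0,0,0.5,0,0,0,0,0,0,0,0,0,0,0])

```text
t: 5.47
tool_pos: [0.5307, 0.2626, 0.1367]
ee_rot: [3.142, 0.0, -0.006]
wrist_force: [-0.1, 0.0, 1.2]
grip_width: 0.0003
```

```bash
python3 st.py a3.png side
```

```text
5.6167 [0.5308 0.2626 0.137 ] [-0.1   0.    1.18] sd [0.27 0.22 0.55] [ 3.142  0.    -0.006] [0.04 0.02 0.01]
```

Call:
step_arm(increments=[0,0,0,0.4,0,0,0,0,0,0,0,0,0,0,0])

```text
t: 5.87
tool_pos: [0.5308, 0.2626, 0.1328]
ee_rot: [-3.142, -0.0, -0.006]
wrist_force: [0.7, -0.2, 2.5]
grip_width: -0.0001
```

```bash
python3 st.py a4.png side
```

```text
6.0167 [0.5309 0.2626 0.133 ] [ 0.41 -0.22  2.35] sd [0.21 0.1  0.54] [-3.142 -0.    -0.006] [-0.03  0.    0.  ]
```

Run:
```python
import cv2,numpy as np
r=[cv2.resize(cv2.imread(f'pics/a{i}.png')[130:200,220:320],None,fx=4,fy=4) for i in (1,2,3,4)]
cv2.imwrite('pics/a.png',np.vstack([np.hstack(r[:2]),np.hstack(r[2:])]))
```

```text
(no output)
```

View pics/a.png

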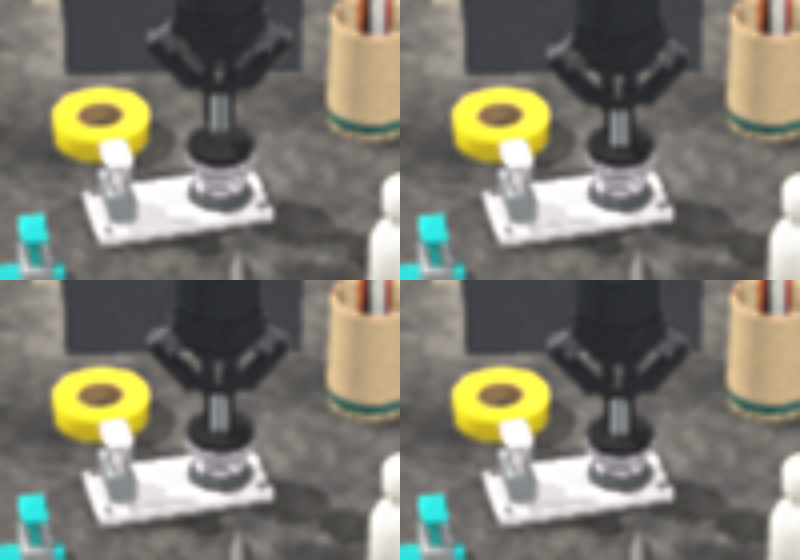

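Left pad: about 2.4 N at roughly 10 mm. I'll go up and over to the middle mount, and look there.

Call:
step_arm(increments=[0,0,0,-3.5,0,0,0,0,-3.8,0,0,-1,2.5,-3.0,0,0,-1,3,-2.5,0,0,-1,3.4,-2,0,0,-1,3.6,-2,0,0,-1,3.6,-2,0,0,-1,3.6,0,0])

```text
t: 6.68
tool_pos: [0.4709, 0.0661, 0.3248]
ee_rot: [-3.141, -0.008, -0.005]
wrist_force: [2.1, -0.0, 0.2]
grip_width: -0.0
```

Call:
step_arm(increments=[0,0,3.6,0,0,0,0,3.0,0,0,0,0,0,0,0,0,0,0,0,0])

```text
t: 7.02
tool_pos: [0.4691, -0.0001, 0.32]
ee_rot: [-3.141, 0.0, -0.01]
wrist_force: [0.4, 0.3, -0.3]
grip_width: -0.0001
```

Run:
```python
from h import *
import pickle
s=get_state()
p=camera('wrist');save(p,'wrist3.png');pickle.dump(p,open('wrist3.pkl','wb'))
print(s['t'],s['tool_pos'],s['ee_rot'],s['wrist_force'])
print(proj(p,[[.543,-.006,.07],[.452,-.004,.075]]))
```

```text
7.0167 [ 4.69081607e-01 -1.41110089e-04  3.20002190e-01] [-3.14132346e+00  4.06568495e-04 -9.62536743e-03] [ 0.40738335  0.30467753 -0.34872868]
[[354.7822521  191.0816893 ]
 [253.22913976 191.07657758]]
```

View pics/wrist3.png

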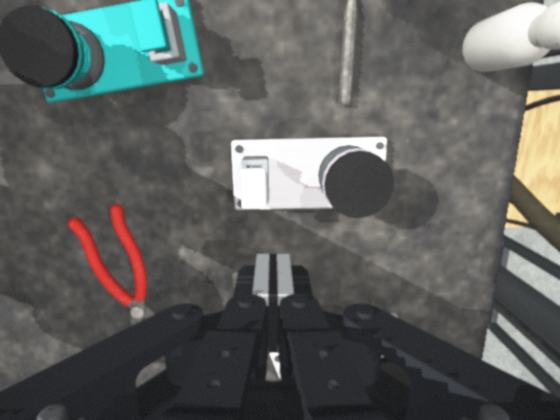

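Call:
step_arm(increments=[0,1.5,0,3.2,0,0,1.5,0,3.2,0,0,1.5,0,3.2,0,0,1.6,0.1,3.3,0,0,1.6,0,3.3,0,0,0,0,1.4,0,0,0,0,0,0,0,0,0,0,0])

```text
t: 7.73
tool_pos: [0.5458, 0.0012, 0.1431]
ee_rot: [-3.141, 0.004, -0.004]
wrist_force: [-0.3, 1.0, -0.1]
grip_width: -0.0001
```

```bash
python3 st.py b2.png side
```

```text
7.8833 [5.472e-01 4.000e-04 1.458e-01] [-0.12 -0.1   0.29] sd [0.33 0.86 0.58] [-3.142e+00 -2.000e-03 -5.000e-03] [-0.02  0.01  0.03]
```

Call:
step_arm(increments=[0,0,0,0.5,0,0,0,0,0,0,0,0,0,0,0])

```text
t: 8.13
tool_pos: [0.5472, -0.0002, 0.1404]
ee_rot: [-3.141, -0.003, -0.006]
wrist_force: [1.1, 1.1, 1.9]
grip_width: 0.0001
```

```bash
python3 st.py b3.png side
```

```text
8.2833 [ 5.471e-01 -3.000e-04  1.401e-01] [1.25 1.17 1.72] sd [0.21 0.32 0.16] [-3.141e+00 -2.000e-03 -6.000e-03] [ 0.13 -0.13  0.06]
```

Call:
step_arm(increments=[0,0,0,0.4,0,0,0,0,0,0,0,0,0,0,0])

```text
t: 8.53
tool_pos: [0.547, -0.0004, 0.1355]
ee_rot: [3.142, -0.001, -0.006]
wrist_force: [1.5, -0.1, 3.9]
grip_width: 0.0004
```

```bash
python3 st.py b4.png side;python3 - <<'E'
import cv2,numpy as np
r=[cv2.resize(cv2.imread(f'pics/b{i}.png')[170:250,220:320],None,fx=4,fy=4) for i in (2,4)]
cv2.imwrite('pics/b.png',np.hstack(r[:2]))
E
```

```text
8.6833 [ 5.470e-01 -4.000e-04  1.355e-01] [1.45 0.59 3.93] sd [0.44 0.43 0.22] [ 3.142e+00 -1.000e-03 -6.000e-03] [ 0.07 -0.31 -0.03]
```

View pics/b.png

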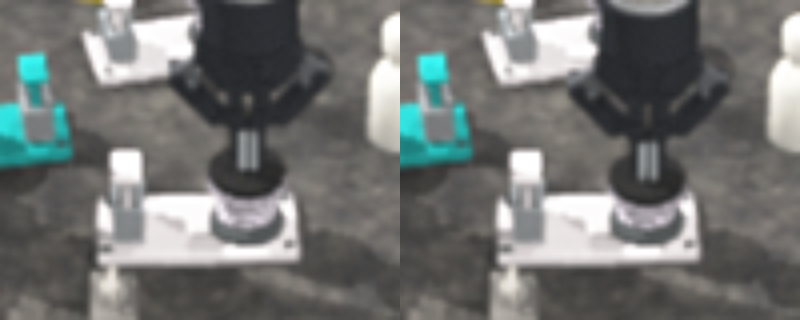

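Middle pad: 3.9 N at about 7.5 mm, so it is the medium spring. Next is the right mount.

Call:
step_arm(increments=[0,0,0,-3.5,0,0,0,0,-3.8,0,0,-0.7,2.5,-3.0,0,0,-0.8,3,-2.5,0,0,-0.8,3.4,-2,0,0,-0.8,3.6,-2,0,0,-0.8,3.6,-1.7,0,0,-0.8,3.6,0,0])

```text
t: 9.35
tool_pos: [0.4985, -0.1987, 0.3236]
ee_rot: [3.139, -0.004, -0.005]
wrist_force: [1.7, -0.9, 1.1]
grip_width: 0.0003
```

Call:
step_arm(increments=[0,0,1.8,0,0,0,0,0,0,0,0,0,0,0,0,0,0,0,0,0])

```text
t: 9.68
tool_pos: [0.4976, -0.214, 0.3188]
ee_rot: [-3.14, 0.003, -0.006]
wrist_force: [-0.9, -0.3, -0.2]
grip_width: -0.0002
```

Run:
```python
from h import *
import pickle
s=get_state()
p=camera('wrist');save(p,'wrist4.png');pickle.dump(p,open('wrist4.pkl','wb'))
print(s['t'],s['tool_pos'],s['ee_rot'],s['wrist_force'])
print(proj(p,[[.583,-.221,.07],[.495,-.25,.075]]))
```

```text
9.6833 [ 0.49757574 -0.21399836  0.31876204] [-3.13985957e+00  2.57299557e-03 -6.23715313e-03] [-0.90633746 -0.31783655 -0.19457919]
[[368.457994   193.29245948]
 [270.48967844 226.25115648]]
```

View pics/wrist4.png

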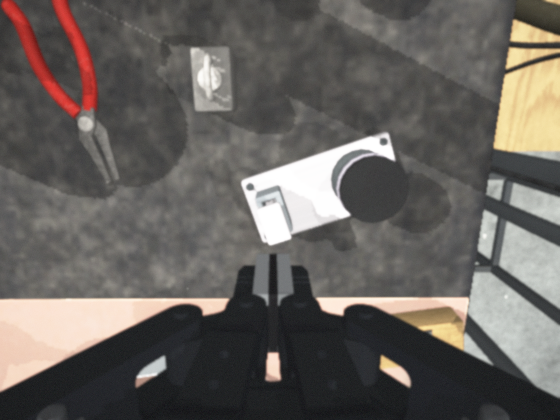

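Call:
step_arm(increments=[0,1.7,0,3.2,0,0,1.7,0.1,3.2,0,0,1.7,0.1,3.2,0,0,1.8,0.1,3.3,0,0,1.8,0,3.3,0,0,0,0,1.4,0,0,0,0,0,0,0,0,0,0,0])

```text
t: 10.4
tool_pos: [0.5847, -0.2169, 0.1439]
ee_rot: [-3.14, 0.003, -0.004]
wrist_force: [-0.2, -1.1, 0.6]
grip_width: -0.0004
```

```bash
python3 st.py c2.png side
```

```text
10.55 [ 0.5856 -0.2184  0.1464] [ 0.39 -0.37  0.25] sd [0.36 0.43 0.37] [ 3.14e+00 -2.00e-03 -6.00e-03] [-0.01  0.03  0.05]
```

Call:
step_arm(increments=[0,0,0,0.5,0,0,0,0,0,0,0,0,0,0,0])

```text
t: 10.8
tool_pos: [0.5858, -0.2189, 0.1407]
ee_rot: [3.14, -0.003, -0.006]
wrist_force: [0.8, -0.4, 3.2]
grip_width: 0.0001
```

```bash
python3 st.py c3.png side
```

```text
10.95 [ 0.5859 -0.2188  0.1403] [ 1.03 -0.46  3.3 ] sd [0.29 0.48 0.28] [ 3.141e+00 -2.000e-03 -6.000e-03] [-0.16 -0.17 -0.04]
```

Call:
step_arm(increments=[0,0,0,0.3,0,0,0,0,0,0,0,0,0,0,0])

```text
t: 11.2
tool_pos: [0.5859, -0.2188, 0.1367]
ee_rot: [3.141, -0.002, -0.006]
wrist_force: [0.9, -1.5, 5.9]
grip_width: -0.0001
```

```bash
python3 st.py c4.png side;python3 - <<'E'
import cv2,numpy as np
r=[cv2.resize(cv2.imread(f'pics/c{i}.png')[220:310,230:330],None,fx=4,fy=4) for i in (2,4)]
cv2.imwrite('pics/c.png',np.hstack(r[:2]))
E
```

```text
11.35 [ 0.5859 -0.2188  0.1368] [ 0.75 -1.87  5.91] sd [0.26 0.31 0.4 ] [ 3.141e+00 -2.000e-03 -6.000e-03] [-0.22 -0.15 -0.05]
```

View pics/c.png

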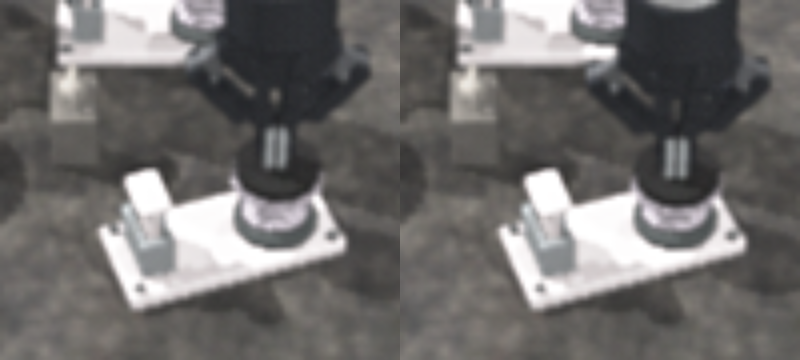

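Right pad: 5.9 N at about 6.3 mm, so it is the stiffest. The left mount is the softest, so I go to its tag.

Call:
step_arm(increments=[0,0,0,-3.5,0,0,0,0,-3.8,0,0,-1,-2.5,-3.0,0,0,-1.5,-3,-2.5,0,0,-1.5,-3.5,-2,0,0,-1.5,-3.6,-1.7,0,0,-1.5,-3.6,0,0,0,-1.5,-3.6,0,0])

```text
t: 12.02
tool_pos: [0.5013, -0.0204, 0.3005]
ee_rot: [-3.141, -0.001, -0.007]
wrist_force: [0.4, -0.5, -0.7]
grip_width: -0.0
```

Call:
step_arm(increments=[0,-1.5,-3.6,0,-0.04,0,-1.5,-3.6,0,-0.04,0,-1.5,-3.6,0,-0.04,0,-1.5,-3.6,0,-0.04,0,-1.5,-3.6,0,-0.04,0,-1,-3.0,0,0,0,0,-2.0,0,0,0,0,0,0,0])

```text
t: 12.68
tool_pos: [0.3926, 0.2016, 0.2988]
ee_rot: [-3.14, 0.003, 0.198]
wrist_force: [-0.3, -1.2, 0.5]
grip_width: -0.0001
```

Call:
step_arm(increments=[0,0,0,0,0,0,0,0,0,0])

```text
t: 12.85
tool_pos: [0.3945, 0.1985, 0.2992]
ee_rot: [3.141, 0.002, 0.194]
wrist_force: [0.2, 0.2, 0.3]
grip_width: -0.0004
```

Run:
```python
from h import *
import pickle
s=get_state()
p=camera('wrist');save(p,'wrist5.png');pickle.dump(p,open('wrist5.pkl','wb'))
print(s['t'],s['tool_pos'],s['ee_rot'],s['wrist_force'])
print(proj(p,[[.53,.262,.07],[.44,.24,.075]]))
```

```text
12.85 [0.39452986 0.19848646 0.29916664] [3.14050422e+00 1.83661173e-03 1.94455228e-01] [0.23323678 0.1871559  0.29140786]
[[451.71493721 147.0272326 ]
 [338.52002877 152.92371503]]
```

View pics/wrist5.png

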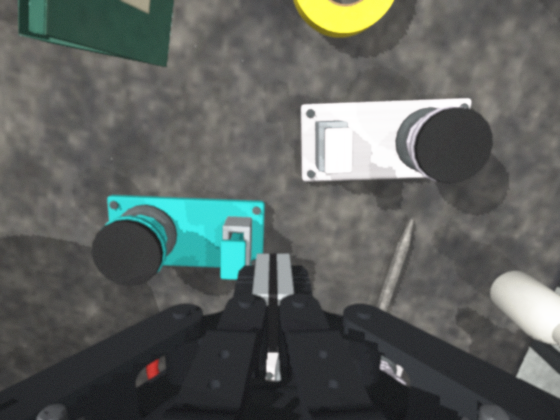

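Target confirmed: the silver left mount, tab at (338,149), not the turquoise one at (232,255).

Call:
step_arm(increments=[0,1.7,-1.1,2.6,0,0,1.7,-1.1,2.6,0,0,1.8,-1.1,2.7,0,0,0,0,2.8,0,0,0,0,2.8,0,0,0,0,0,0,0,0,0,0,0])

```text
t: 13.48
tool_pos: [0.4386, 0.2397, 0.1632]
ee_rot: [3.14, 0.005, 0.192]
wrist_force: [-0.1, -1.0, 0.9]
grip_width: -0.0001
```

```bash
python3 st.py d1.png side; python3 st.py d1w.png wrist; python3 st.py d1s.png scene
python3 - <<'E'
import cv2,numpy as np
a=cv2.resize(cv2.imread('pics/d1.png')[130:200,220:320],None,fx=4,fy=4)
s=cv2.resize(cv2.imread('pics/d1s.png')[150:220,170:270],None,fx=4,fy=4)
w=cv2.resize(cv2.imread('pics/d1w.png'),(400,300))
cv2.imwrite('pics/d.png',np.vstack([np.hstack([a,s]),np.hstack([w,w*0])]))
E
```

```text
13.6333 [0.441  0.2415 0.1671] [ 0.21 -0.27  1.02] sd [0.33 0.41 0.19] [-3.141e+00 -3.000e-03  1.930e-01] [-0.02 -0.03  0.02]
13.7833 [0.4407 0.2418 0.1671] [-0.08 -0.54 -0.04] sd [0.72 0.47 0.57] [-3.141 -0.004  0.194] [ 0.01 -0.02  0.08]
13.9333 [0.44   0.2417 0.1661] [-0.32  0.17  0.07] sd [0.29 0.42 0.5 ] [-3.141e+00 -2.000e-03  1.940e-01] [0.01 0.   0.  ]
```

View pics/d.png

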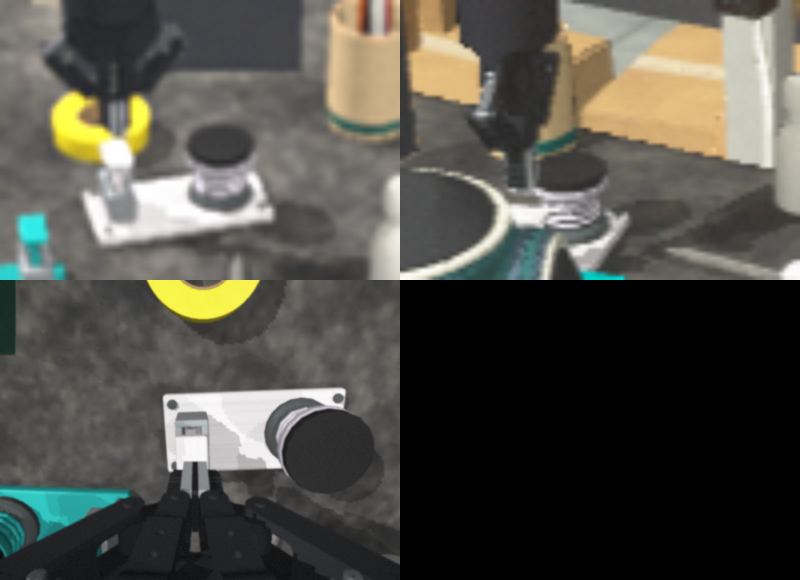

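Tips are centred over the tab in both the wrist and side views. Pressing down now.

Call:
step_arm(increments=[0,0,0,0.9,0,0,0,0,0.8,0,0,0,0,0.6,0,0,0,0,0.5,0,0,0,0,0.3,0,0,0,0,0.3,0,0,0,0,0,0])

```text
t: 14.52
tool_pos: [0.4391, 0.2413, 0.1302]
ee_rot: [3.141, 0.001, 0.194]
wrist_force: [0.8, -0.2, -0.2]
grip_width: 0.0001
```

```bash
python3 st.py e1.png side
```

```text
14.6667 [0.4388 0.2411 0.1304] [0.23 0.32 0.13] sd [0.46 0.31 0.53] [3.141e+00 2.000e-03 1.940e-01] [-0.04 -0.06  0.04]
```

Call:
step_arm(increments=[0,0,0,0.3,0,0,0,0,0.2,0,0,0,0,0,0,0,0,0,0,0])

```text
t: 15.0
tool_pos: [0.4395, 0.2415, 0.1275]
ee_rot: [3.141, 0.001, 0.194]
wrist_force: [-4.7, -1.9, 13.0]
grip_width: -0.0
```

```bash
python3 st.py e2.png side
```

```text
15.15 [0.4395 0.2415 0.1275] [-4.91 -2.32 13.2 ] sd [0.17 0.38 0.55] [3.141 0.    0.194] [-0.43  0.85 -0.03]
```

```bash
python3 st.py e2w.png wrist
python3 - <<'E'
import cv2,numpy as np
a=cv2.resize(cv2.imread('pics/d1.png')[140:200,225:325],None,fx=4,fy=4)
s=cv2.resize(cv2.imread('pics/e2.png')[140:200,225:325],None,fx=4,fy=4)
w=cv2.resize(cv2.imread('pics/e2w.png')[100:400,100:500],(400,300))
b=cv2.resize(cv2.imread('pics/d1w.png')[100:400,100:500],(400,300))
cv2.imwrite('pics/e.png',np.vstack([np.hstack([a,s]),np.hstack([b,w])]))
E
```

```text
15.3 [0.4394 0.2415 0.1275] [-4.64 -2.65 13.18] sd [0.35 0.39 0.43] [3.141e+00 1.000e-03 1.940e-01] [-0.4   0.84 -0.07]
```

View pics/e.png

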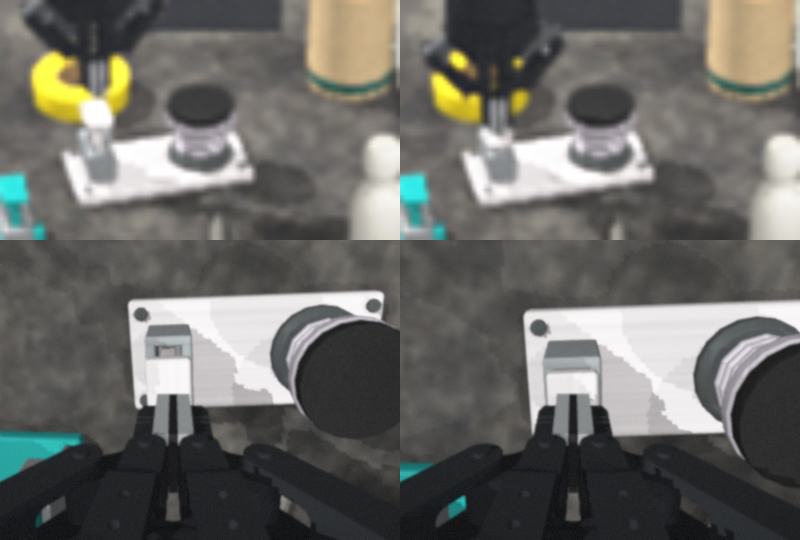

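The tag is down on its guide (tips at 54.5 mm, 13 N, so it is at the stop). Retracting to check.

Call:
step_arm(increments=[0,0,0,-0.5,0,0,0,0,-2,0,0,0,0,-3.5,0,0,0,0,-3.5,0,0,0,0,-3.5,0,0,-1.7,1.1,-3.5,0,0,-3.5,2.2,0,0,0,0,0,0,0])

```text
t: 15.97
tool_pos: [0.3912, 0.1964, 0.2921]
ee_rot: [3.14, 0.001, 0.194]
wrist_force: [-1.2, -0.4, -1.3]
grip_width: -0.0002
```

Call:
step_arm(increments=[0,0,0,0,0,0,0,0,0,0])

```text
t: 16.13
tool_pos: [0.3948, 0.199, 0.2909]
ee_rot: [-3.141, -0.001, 0.194]
wrist_force: [-0.3, 1.2, 0.1]
grip_width: 0.0
```

```bash
python3 st.py f1.png side; python3 st.py f1w.png wrist
python3 - <<'E'
import cv2,numpy as np,pickle
z=cv2.cvtColor(pickle.load(open('side0.pkl','rb'))['color'],cv2.COLOR_RGB2BGR)
a,s=[cv2.resize(i[150:310,170:340],None,fx=2.35,fy=2.35,interpolation=cv2.INTER_CUBIC) for i in (z,cv2.imread('pics/f1.png'))]
cv2.imwrite('pics/f.png',np.hstack([a,s]))
E
```

```text
16.2833 [0.3953 0.1995 0.2905] [-0.21  0.17 -0.02] sd [0.35 0.66 0.45] [3.142e+00 1.000e-03 1.940e-01] [0.01 0.04 0.02]
16.4333 [0.3952 0.1994 0.2905] [ 0.35 -0.41  0.26] sd [0.01 0.42 0.6 ] [3.141e+00 1.000e-03 1.940e-01] [-0.02 -0.04 -0.02]
```

View pics/f.png

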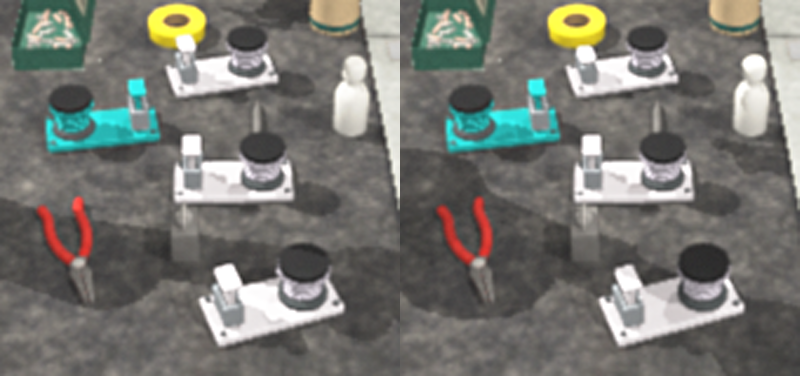

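View pics/f1w.png

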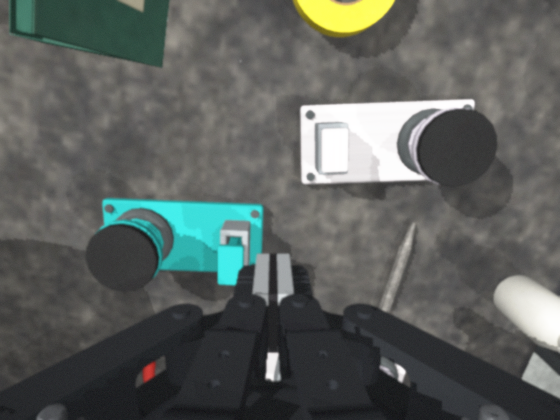

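The left tag is down on its block, the middle and right tags are still up, all feet are where they were, and the arm is clear.

```bash
python3 -c "
from cell import *
print(sign_off())"
```

```text
the job is handed in; nothing more can be done
None
```

I pressed the three pads from left to right, and the left mount turned out to be the softest. I pushed its tag down and left the middle and right tags up. The job was handed in at about 16.4 s of the 58 s allowed.

| Mount | Force | Press depth (approx.) | Spring |
|---|---|---|---|
| Left | 2.4 N | 10 mm | softest |
| Middle | 3.9 N | 7.5 mm | medium |
| Right | 5.9 N | 6.3 mm | stiffest |

- **Tag:** the push ended with the fingertips at about 54.5 mm and 13 N. That is well over the 3 N the tag needs to slide, so it was at its stop.
- **Last pictures:** the left tag is down on its guide block and the middle and right tags are up. The mounts and the other things in view stand as at the start, and the arm is clear with no contact force.

**What went wrong or disagreed:**
- At the start I had the sign of the tool turn wrong, so the arm swung over the dark box at the left. It touched nothing, and I backed it out.
- The cameras disagreed by up to about 1 cm on where the pads and tags were. I checked the tag again from just above it before pushing.
- Halfway through the tag push the wrist force read almost zero instead of about 3 N. The final force and the pictures still show the tag fully down.

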